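Shim the rocking balance

ROBOT

A 6-joint arm with a two-finger parallel gripper is mounted at the origin on a cart in front of the work surface, level with it; the furniture and walls round the work are solid. World frame = base frame: x ahead of the robot, y to its left, z up, the work surface at z = 0. Lengths are in m, angles in degrees, forces in N, time in s.
With the tool pointing down it reaches from about 0.3 to 0.75 m from the base axis. Payload 8.5 kg.
Tool frame: the origin (TCP) lies midway between the tips of the shut fingers; the grasp point (between the pads) lies ctrl.hold_point_z behind it (ctrl.hold_point_z is the distance from the TCP to the grasp point, in m); z points along the fingers, y is the line along which they close (so a half turn about z gives the same grasp; the last joint's range is limited). The gripper opens to 88 mm and grips with 3 to 60 N. Pads are 18 mm wide; open, the fingers measure 123 mm over their backs; the gripper's body (75 mm by 187 mm) begins 45 mm behind the grasp point.
Start: joints at [58.482, 21.807, 74.336, -0, 83.858, -12.336], TCP at [0.181, 0.519, 0.239] pointing down, gripper open.
Joint ranges: [-178.18, 178.18], [-50.72, 133.34], [12.68, 142.11], [-81.47, 261.47], [9.98, 163.14], [-165.26, 165.26]. Speed limits (degrees/s): [136.94, 136.94, 180, 180, 180, 180].

INTERFACE

Orientations are given as a 3x3 rotation matrix whose columns are the frame's x, y, z axes.
In Python, from cell import status, imaging, order, ctrl gives the robot as it stands.
- The arm moves only by the tool send_rows, never from a script. Its argument "steps" is a list of rows, each a list of 7 numbers: the shift along the world's x, y, z in cm, then the turn, a rotation vector about the world's x, y, z in degrees, then the opening, from -1 (shut) to 1 (fully open), so that 0 is half open. In form: [[x, y, z, wx, wy, wz, grip], ...]. A call has 1 to 10 rows; each row is the pose to reach, as a shift and turn from the pose commanded when the call began; what a row does not reach only later rows make up. A row lasts 1/10 s, in which the tool goes at most 50 mm and 8.59 degrees, less where a joint would pass 70% of its speed; a pose out of reach is approached as far as the arm can. A call with a gripper value outside its range is refused whole. The fingers move at their own pace and stop on an object; the grip force is fixed at half the most. Time passes only in rows, so rows that repeat a pose let the fingers close. It gives the time, the measured TCP pose, the force, the opening and the grip force at its end, in the units of the state.
- status.state(): the state, without advancing time (a new reading comes with each control period).
- imaging.capture(name): name is "scene" or "top"; returns the picture (420x560x3 uint8, red, green, blue); there is no depth.
- imaging.camera_params(name): a dict with "vertical_fov" (degrees; the focal length in pixels is half the picture's height over the tangent of half this angle, whatever the lens; pixels are square), "cx", "cy" (the principal point, pixels), "R" (3x3) and "t" (3): a world point X has camera coordinates R X + t. Camera axes: x right, y down, z forward; pixel columns grow to the right and rows downward; lengths in m; the calibration is good to about 2 mm. A picture is of the moment at which its call begins. camera_params takes no time and is no camera call.
- order.job_done(): hands the job in; it is judged then, once.
The state is a dict: "clock": time; "joint_pos": joint angles; "qd": joint speeds; "tau": joint torques, N m; "position": TCP position; "eef_rot": TCP orientation; "force": force on the tool from outside, world axes, zero at the start; "moment": the same for the moment, N m; "finger_gap": finger opening in m; "gripper_force": force on a finger pad.
Only numpy, scipy, OpenCV 4.12 (cv2) and the standard library are available. Lean on these libraries where they do the work, as an engineer would, in place of code of your own. Each camera call takes 0.05 s, during which the arm holds its last target. There are 200 camera calls.

TASK

The white lab balance rocks because its front right foot, below the orange corner pad, has lost its rubber and hangs above the bench. Without grasping or lifting anything, push the yellow wedge along the bench, thin edge first, under that foot until it fits snugly and carries the foot, but do not tilt the balance or shove it along the bench. Then press down on the orange corner pad with about 5 to 10 N to check that it no longer rocks, let go and back away, leaving the wedge in place and the other things undisturbed.

Things in the scene. Friction and masses are not known exactly. Their poses are not given: they have to be found in the camera images.
- balance: White top-loading balance with a round steel pan, 1.4 to 2.2 kg, loose on the bench. Origin on the bench below the middle of its housing; x from its front (display side) to its back, y to its left, z up. Housing 150 x 190 mm (x, y), 20 to 53 mm above the bench; pan top at 61 mm. It stands on three 20 mm feet; some 2 to 4 N down on the orange pad makes it rock.
- short_foot: Bare steel stub of the front right foot, fixed to the balance, 18 mm across. Origin at the centre of its flat lower face, 52 mm towards the front and 70 mm to the right of the balance's middle, so 25 mm inside the right side of the housing. It hangs 11 mm above the bench.
- corner_pad: Orange round pad, 24 mm across, on top of the balance's front right corner, above the short foot and fixed to the balance. Origin at the centre of its underside, 52.5 mm above the bench; its top, to be pressed, is 5.5 mm higher.
- wedge: Yellow wedge shim, 90 g, loose on the bench to the right of the balance. 100 mm long (x), 52 mm wide (y). Origin at the centre of its underside; +x towards the thin edge, which points roughly at the short foot. Its top rises evenly from 3 mm at the thin edge (x = +50 mm) to 21.4 mm at x = -40 mm. It begins to carry the foot when the foot's centre is 17 to 20 mm ahead (+x) of the wedge's origin.
- wedge_heel (a point): Middle of the wedge's upright back face, 50 mm behind its origin and 13 mm up; the heel block is 26 mm high, 52 mm wide. Sliding the wedge freely takes under 1 N; once it meets the foot the force climbs steeply within 1 to 2 mm. 2 to 5 N wedges it snugly, and friction then holds it; beyond about 6 N the whole balance starts to slide along with it.
- flask: Bystander: conical glass flask, 64 mm across, 105 mm high. Origin at the centre of its underside.
- amber_bottle: Bystander: brown bottle with black cap, 48 mm across, 100 mm high. Origin at the centre of its underside.
- small_beaker: Bystander: small glass beaker, 47 mm across, 58 mm high. Origin at the centre of its underside.
- timer: Bystander: white bench timer, 24 x 62 x 66 mm high. Origin at the centre of its underside.
- marker: Bystander: black and white marker pen lying, 17 x 123 x 18 mm, long along its y. Origin at the centre of its underside.
- tweezers: Bystander: tweezers lying, 14 x 118 x 9 mm, long along its y. Origin at the centre of its underside.
Not all that is in view belongs to the job. Several things have the shape of the wedge; the one meant has the colours described above.

How it is judged:
By the outcome, as a careful person would: the job done as asked, in the order asked, and still so for the second after the job is handed in, with the robot touching nothing.
It also fails if it takes over 51 s, if anything falls off the work surface, if the arm or the gripper's body presses on something with over 40 N, if the wrist force passes 120 N, or if a joint passes its speed limit or range.

## Working session

There is one attempt and no reset: what is moved stays moved. The work goes in short steps, Python scripts to look and compute and a tool call to move; the robot and the scene stay as the last step left them, time stands still between calls to the robot, and variables do not carry over. Pictures are saved under pics/ and viewed, at most 10 in all, crops included, and the job is handed in when it is done.

Besides the shell and the picture viewer there is one more tool, called after "Emit:" as a command line: name --pt "numbers of a row" for each row, then --argument value for the rest. send_rows: Moves the arm, as the interface text tells. Its arguments: {"type":"object","properties":{"steps":{"type":"array"}},"required":["steps"]}

```bash
mkdir -p pics
python3 - <<'E'
from cell import status, imaging, order, ctrl
import cv2
for n in("scene","top"):
    cv2.imwrite(f"pics/{n}0.png",imaging.capture(n)[:,:,::-1]); print(imaging.camera_params(n))
s=status.state(); print({k:s[k] for k in("clock","position","eef_rot","force","finger_gap")}, ctrl.hold_point_z)
E
```

```text
{'vertical_fov': 44.01777353087852, 'cx': 286.27309940651963, 'cy': 209.72051890727207, 'R': array([[-0.7169805 , -0.69706078,  0.00672532],
       [-0.26724036,  0.26594108, -0.9262062 ],
       [ 0.64383348, -0.66586906, -0.37695734]]), 't': array([0.42542915, 0.19357346, 1.24880112])}
{'vertical_fov': 43.039840506908945, 'cx': 281.4099792888022, 'cy': 202.15914824926358, 'R': array([[-0.01504882, -0.9998766 , -0.00450801],
       [-0.98824891,  0.01555938, -0.15205919],
       [ 0.15211057,  0.00216672, -0.98836111]]), 't': array([0.07946106, 0.49004513, 1.43791386])}
{'clock': 0.1, 'position': array([0.18057991, 0.51924788, 0.23825015]), 'eef_rot': array([[-9.44480691e-01,  3.28566369e-01, -6.04814231e-04],
       [ 3.28566845e-01,  9.44480148e-01, -1.03879119e-03],
       [ 2.29923183e-04, -1.17984013e-03, -9.99999278e-01]]), 'force': array([ 0.2273771 ,  0.62711195, -0.19853809]), 'finger_gap': 0.08817866105167496} 0.0187
```

View pics/scene0.png

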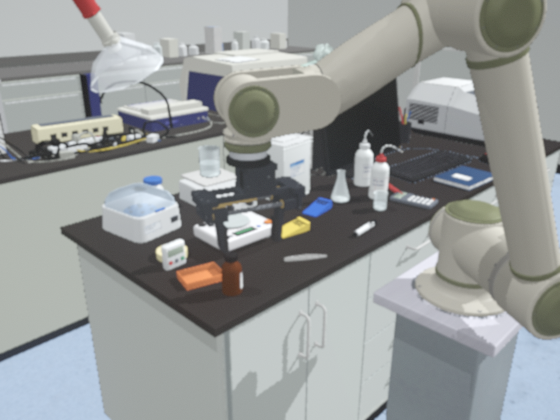

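View pics/top0.png

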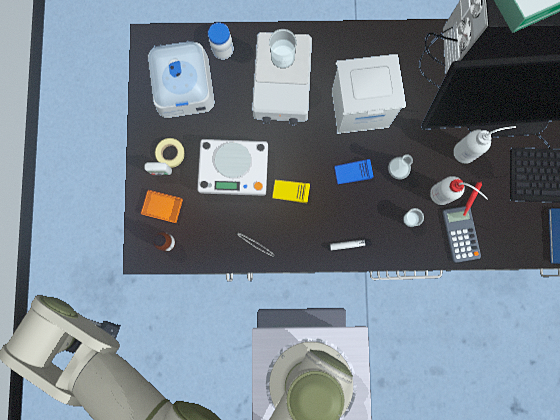

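```bash
cat > h.py <<'E'
import numpy as np, cv2
from cell import status, imaging, order, ctrl
def ray(n,uv,z):
    p=imaging.camera_params(n); f=210/np.tan(np.radians(p["vertical_fov"]/2))
    R=np.array(p["R"]);t=np.array(p["t"]);c=-R.T@t
    d=R.T@np.array([(uv[0]-p["cx"])/f,(uv[1]-p["cy"])/f,1]); return c+d*(z-c[2])/d[2]
def proj(n,X):
    p=imaging.camera_params(n); f=210/np.tan(np.radians(p["vertical_fov"]/2))
    q=np.array(p["R"])@np.array(X)+p["t"]; return np.array([p["cx"]+f*q[0]/q[2],p["cy"]+f*q[1]/q[2]])
def blob(im,lo,hi,roi):
    x0,y0,x1,y1=roi; h=cv2.cvtColor(im[y0:y1,x0:x1],cv2.COLOR_RGB2HSV)
    m=cv2.inRange(h,lo,hi); n,l,s,c=cv2.connectedComponentsWithStats(m); i=1+np.argmax(s[1:,4])
    mm=(l==i).astype(np.uint8); cs,_=cv2.findContours(mm,0,2); return c[i]+[x0,y0],s[i,4],cv2.minAreaRect(np.vstack(cs)+[x0,y0]) if 0 else cv2.minAreaRect((np.vstack(cs)+[x0,y0]).astype(np.float32)),mm
E
python3 - <<'E'
from h import *
im=imaging.capture("top")
c,a,r,m=blob(im,(22,100,90),(35,255,255),(265,170,320,210)); print("wedge",c,a,r)
for p in cv2.boxPoints(r): print(p,ray("top",p,0)[:2])
c,a,r,m=blob(im,(5,120,120),(20,255,255),(248,178,270,195)); print("pad",c,a,ray("top",c,.058))
cv2.imwrite("pics/c.png",cv2.resize(im[130:215,190:320][:,:,::-1],None,fx=6,fy=6,interpolation=cv2.INTER_CUBIC))
E
```

```text
wedge [290.55375552 190.69955817] 679 ((290.6999816894531, 190.5999755859375), (35.77960205078125, 20.223255157470703), 8.13010311126709)
[271.56    198.07997] [0.50919057 0.09984149]
[274.41998 178.05998] [0.56710283 0.09094536]
[309.83997 183.11998] [ 0.55075939 -0.01005868]
[306.97998 203.13997] [ 0.49304337 -0.00059688]
pad [257.86538462 185.55769231] 52 [0.535211   0.13580884 0.058     ]
```

View pics/c.png

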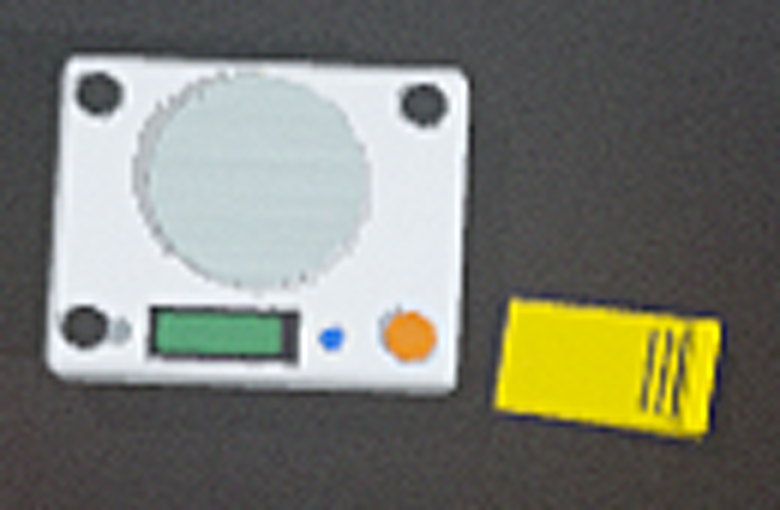

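```bash
cat >> h.py <<'E'
from scipy.optimize import minimize
def T(pose,P):
    c,s=np.cos(pose[2]),np.sin(pose[2]); P=np.array(P,float)
    return np.c_[pose[0]+c*P[:,0]-s*P[:,1],pose[1]+s*P[:,0]+c*P[:,1],P[:,2]]
W=[(x,y,z) for x,z in((50,0),(50,3),(-40,21.4),(-40,26),(-50,26),(-50,0)) for y in(-26,26)]
W=np.array(W)/1000
B=np.array([(x,y,z) for x in(-75,75) for y in(-95,95) for z in(20,53)])/1000
def fit(n,soft,P,p0,roi):
    x0,y0,x1,y1=roi; S=8
    def cost(p):
        uv=np.array([proj(n,X) for X in T(p,P)])
        h=cv2.convexHull(uv.astype(np.float32)).reshape(-1,2)
        m=np.zeros(((y1-y0)*S,(x1-x0)*S),np.uint8)
        cv2.fillConvexPoly(m,np.round(((h-[x0,y0]+.5)*S-.5)*16).astype(np.int32),255,shift=4)
        m=cv2.resize(m,(x1-x0,y1-y0),interpolation=cv2.INTER_AREA)/255.
        return ((m-soft[y0:y1,x0:x1])**2).sum()
    sim=np.array([p0]+[np.add(p0,d) for d in((.006,0,0),(0,.006,0),(0,0,.08))])
    r=minimize(cost,p0,method="Nelder-Mead",options=dict(initial_simplex=sim,xatol=1e-5,fatol=1e-4,maxiter=300)); return r.x,r.fun
def look():
    im=imaging.capture("top").astype(float)
    y=np.clip((im[:,:,:2].min(2)-im[:,:,2]-10)/150,0,1)  # yellowness
    w=fit("top",y/np.percentile(y[182:200,280:300],50) if 0 else np.clip(y*1.1,0,1),W,WP,(255,165,330,215))
    return im,w
WP=(.530,.0455,np.radians(81))
E
python3 - <<'E'
from h import *
im,w=look(); print("wedge",w, np.degrees(w[0][2]))
g=np.clip((im.min(2)-70)/130,0,1); roi=(190,130,275,200)
sub=(g[130:200,190:275]>.5).astype(np.uint8); sub=cv2.morphologyEx(sub,cv2.MORPH_CLOSE,np.ones((3,3)))
cs,_=cv2.findContours(sub,0,2); c=max(cs,key=cv2.contourArea); fill=cv2.drawContours(np.zeros_like(sub),[c],-1,1,-1)
er=cv2.erode(fill,np.ones((3,3))); s=np.zeros_like(g); s[130:200,190:275]=np.where(er>0,1,np.where(cv2.dilate(fill,np.ones((3,3)))>0,g[130:200,190:275],0))
b=fit("top",s,B,(.59,.20,0.0),roi); print("bal",b,np.degrees(b[0][2]))
F=T(b[0],[(-.052,-.070,.058)])[0]; print("foot",F,"pad px",proj("top",F))
a=w[0][2]; d=F[:2]-w[0][:2]; u=np.array([np.cos(a),np.sin(a)]); v=np.array([-u[1],u[0]]); print("foot in wedge",d@u,d@v)
print("heel",w[0][:2]-.05*u, "pad by colour", ray("top",(257.865,185.557),.058))
print("yellow vals", im[190,285],im[195,300])
E
```

```text
wedge (array([0.52828187, 0.04521391, 1.40480233]), np.float64(53.411500161476354)) 80.4892445825891
bal (array([ 0.59355923,  0.206103  , -0.05107981]), np.float64(61.618166726952985)) -2.926657797989305
foot [0.53805302 0.1388493  0.058     ] pad px [256.75000006 184.55729428]
foot in wedge 0.09396284926775864 0.005834785610405292
heel [ 0.52002023 -0.00409882] pad by colour [0.53521295 0.13580988 0.058     ]
yellow vals [230. 216.   0.] [115. 105.  65.]
```

Emit:
send_rows --pt "2.5 -4.1 0 0 0 -8 -0.66" --pt "5 -8.2 0 0 0 -16 -0.66" --pt "7.5 -12.3 0 0 0 -24 -0.66" --pt "10 -16.4 0 0 0 -32 -0.66" --pt "12.5 -20.5 0 0 0 -40 -0.66" --pt "15 -24.6 0 0 0 -48 -0.66" --pt "17.5 -28.7 0 0 0 -56 -0.66" --pt "20 -32.8 0 0 0 -64 -0.66" --pt "22.5 -36.9 0 0 0 -72 -0.66" --pt "25 -41 0 0 0 -80 -0.66"

```text
clock: 1.2
position: [0.4313, 0.1075, 0.2388]
eef_rot: [[0.165, 0.986, 0.0], [0.986, -0.165, 0.0], [0.0, 0.0, -1.0]]
force: [1.4, 1.0, 0.6]
finger_gap: 0.0152
gripper_force: 0.0
```

Emit:
send_rows --pt "2 -4 0 0 0 0 -0.66" --pt "4 -8 0 0 0 0 -0.66" --pt "6 -12 0 0 0 0 -0.66" --pt "8 -14.2 0 0 0 0 -0.66" --pt "8.5 -14.2 0 0 0 0 -0.66" --pt "8.5 -14.2 0 0 0 0 -0.66" --pt "8.5 -14.2 0 0 0 0 -0.66"

```text
clock: 1.9
position: [0.5151, -0.0315, 0.2387]
eef_rot: [[0.158, 0.987, -0.001], [0.987, -0.158, 0.0], [0.0, -0.001, -1.0]]
force: [0.4, 0.6, 0.5]
finger_gap: 0.0148
gripper_force: 0.0
```

Run:
```python
from h import *
s=status.state(); R=s["eef_rot"]; print(s["clock"],s["position"],np.round(R,4),s["force"],s["finger_gap"],np.degrees(np.arctan2(R[1,0],R[0,0])))
```

```text
1.9 [ 0.51511207 -0.031532    0.23868629] [[ 1.585e-01  9.874e-01 -6.000e-04]
 [ 9.874e-01 -1.585e-01  3.000e-04]
 [ 2.000e-04 -6.000e-04 -1.000e+00]] [0.37314931 0.59059779 0.47429457] 0.014799370349890952 80.88071754734412
```

Emit:
send_rows --pt "0 -0.8 -4 0 0 0 -0.66" --pt "0 -0.8 -8 0 0 0 -0.66" --pt "0 -0.8 -12 0 0 0 -0.66" --pt "0 -0.8 -16 0 0 0 -0.66" --pt "0 -0.8 -19 0 0 0 -0.66" --pt "0 -0.8 -21 0 0 0 -0.66" --pt "0 -0.8 -22 0 0 0 -0.66" --pt "0 -0.8 -22.9 0 0 0 -0.66" --pt "0 -0.8 -22.9 0 0 0 -0.66" --pt "0 -0.8 -22.9 0 0 0 -0.66"

```text
clock: 2.9
position: [0.5161, -0.0404, 0.0105]
eef_rot: [[0.159, 0.987, 0.001], [0.987, -0.159, -0.0], [-0.0, 0.001, -1.0]]
force: [0.0, 1.4, 0.4]
finger_gap: 0.0152
gripper_force: 0.0
```

Run:
```python
from h import *
for n,(a,b,c,d) in dict(top=(220,140,350,237),scene=(190,170,350,290)).items():
    cv2.imwrite(f"pics/d{n}.png",cv2.resize(imaging.capture(n)[b:d,a:c][:,:,::-1],None,fx=5,fy=5,interpolation=2))
F=[]
```

```text
(no output)
```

View pics/dscene.png

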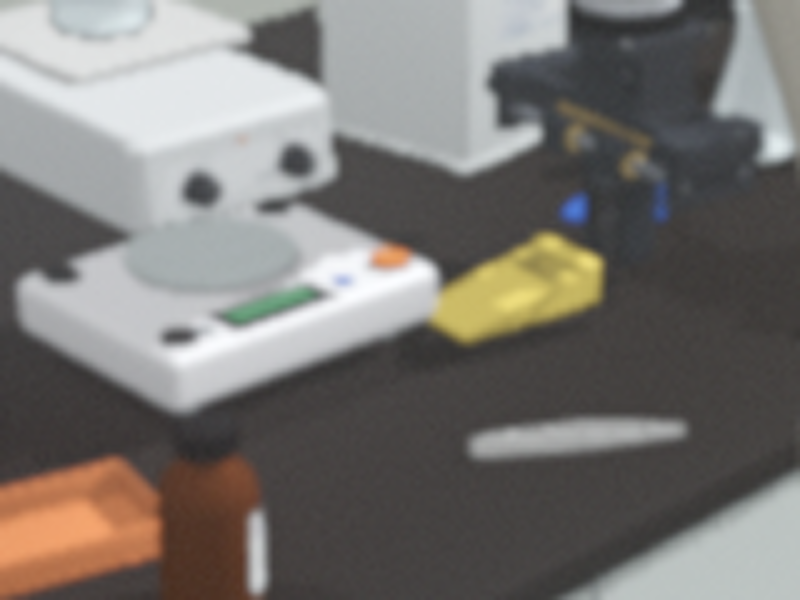

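```bash
cat >> h.py <<'E'
def force(k=8):
    f=[]
    for _ in range(k): imaging.capture("top"); f.append(np.r_[status.state()["force"],status.state()["position"]])
    f=np.array(f); s=status.state(); return s["clock"],f.mean(0).round(4),f[:,:3].std(0).round(2)
def yel(im,k): im=im.astype(float); return np.clip((im[:,:,:2].min(2)-im[:,:,2])/k,0,1)
E
python3 - <<'E'
from h import *
print(force())
it=imaging.capture("top"); isc=imaging.capture("scene")
c1,a1,_,_=blob(it,(5,120,120),(20,255,255),(248,175,270,195)); c2,a2,_,_=blob(isc,(4,90,120),(20,255,255),(255,212,276,228)); print("pad px",c1,a1,c2,a2)
P=np.array([.536,.137,.056])
from scipy.optimize import least_squares
print("tri",least_squares(lambda X:np.r_[proj("top",X)-c1,proj("scene",X)-c2],P).x, ray("top",c1,.0575),ray("scene",c2,.0565))
for n,roi,p0 in(("top",(255,165,330,215),(.528,.045,1.405)),("scene",(270,210,320,245),(.528,.045,1.405))):
    im=it if n=="top" else isc
    x0,y0,x1,y1=roi; h=cv2.cvtColor(im,cv2.COLOR_RGB2HSV); m=((h[:,:,0]>20)&(h[:,:,0]<36)&(h[:,:,1]>90)).astype(np.uint8)
    m=cv2.morphologyEx(m,cv2.MORPH_CLOSE,np.ones((5,5))).astype(float)
    r=fit(n,m,W,p0,roi); print(n,r,m[y0:y1,x0:x1].sum())
E
```

```text
(3.4, array([ 0.1673,  0.0073, -0.1187,  0.5159, -0.0406,  0.0101]), array([0.6 , 0.26, 0.77]))
pad px [257.86538462 185.55769231] 52 [268.08695652 220.65217391] 23
tri [0.53467212 0.13557922 0.06007081] [0.53530434 0.13583217 0.0575    ] [0.54042446 0.12977117 0.0565    ]
top (array([0.53285036, 0.07425799, 1.40538745]), np.float64(209.8544559784698)) 459.0
scene (array([0.52795222, 0.04194048, 1.46506395]), np.float64(52.359661668589006)) 495.0
```

Emit:
send_rows --pt "0.1 0.8 0 0 0 0 -0.66" --pt "0.2 1.5 0 0 0 0 -0.66" --pt "0.3 2.0 0 0 0 0 -0.66" --pt "0.3 2.3 0 0 0 0 -0.66" --pt "0.35 2.6 0 0 0 0 -0.66" --pt "0.35 2.9 0 0 0 0 -0.66" --pt "0.4 3.3 0 0 0 0 -0.66" --pt "0.4 3.7 0 0 0 0 -0.66" --pt "0.45 4.1 0 0 0 0 -0.66" --pt "0.45 4.5 0 0 0 0 -0.66"

```text
clock: 4.5
position: [0.5203, 0.0047, 0.0098]
eef_rot: [[0.16, 0.987, 0.0], [0.987, -0.16, -0.0], [-0.0, 0.0, -1.0]]
force: [0.3, -0.3, -0.4]
finger_gap: 0.0149
gripper_force: 0.3
```

Emit:
send_rows --pt "0.03 0.4 0 0 0 0 -0.66" --pt "0.06 0.8 0 0 0 0 -0.66" --pt "0.1 1.2 0 0 0 0 -0.66" --pt "0.13 1.6 0 0 0 0 -0.66" --pt "0.16 2.0 0 0 0 0 -0.66" --pt "0.2 2.4 0 0 0 0 -0.66" --pt "0.23 2.8 0 0 0 0 -0.66" --pt "0.25 3.1 0 0 0 0 -0.66" --pt "0.25 3.1 0 0 0 0 -0.66"

```text
clock: 5.4
position: [0.5227, 0.0359, 0.0097]
eef_rot: [[0.159, 0.987, -0.0], [0.987, -0.159, 0.0], [0.0, -0.0, -1.0]]
force: [-1.1, -0.6, 0.7]
finger_gap: 0.015
gripper_force: 0.0
```

Run:
```python
from h import *
print(force(6))
ims={n:imaging.capture(n) for n in("top","scene")}
a=cv2.resize(ims["top"][145:215,215:305],(0,0),fx=4.4,fy=4.4,interpolation=2); b=cv2.resize(ims["scene"][195:265,230:320],(0,0),fx=4.4,fy=4.4,interpolation=2)
cv2.imwrite("pics/e.png",np.hstack([a,b])[:,:,::-1])
```

```text
(5.7, array([0.0744, 0.0021, 0.1087, 0.5227, 0.0355, 0.0097]), array([0.56, 0.52, 0.27]))
```

View pics/e.png

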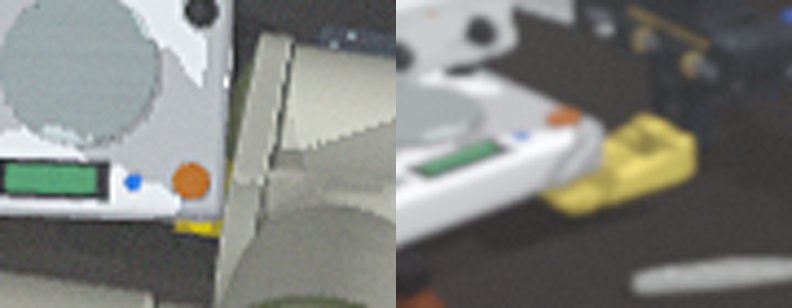

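Run:
```python
from h import *
for z in(0,.003): print(ray("top",(254.8,197.7),z))
m=np.where
# predicted wedge if tip half-depth h: heel = TCP + h*u
u=np.array([.159,.987])
for h in(.009,.012):
  w=np.array([.5227,.0355])+(.05+h)*u; c=T((*w,np.arctan2(u[1],u[0])),[(.05,.026,.0015)])[0]; print(h,w,c,proj("top",c), "remaining",(np.array([.5355,.136])-w)@u-.0185, "lat",(np.array([.5355,.136])-w)@np.array([-u[1],u[0]]))
```

```text
[0.51103889 0.14753398 0.        ]
[0.51054904 0.14737592 0.003     ]
0.009 [0.532081 0.093733] [0.51436413 0.14723171 0.0015    ] [254.86910982 196.46008514] remaining 0.023761150000000005 lat 0.003345900000000052
0.012 [0.532558 0.096694] [0.51484113 0.15019271 0.0015    ] [253.827256   196.31087371] remaining 0.020762799999999988 lat 0.0033459000000001108
```

Emit:
send_rows --pt "0.03 0.4 0 0 0 0 -0.66" --pt "0.06 0.8 0 0 0 0 -0.66" --pt "0.1 1.2 0 0 0 0 -0.66" --pt "0.12 1.4 0 0 0 0 -0.66" --pt "0.13 1.5 0 0 0 0 -0.66" --pt "0.13 1.5 0 0 0 0 -0.66"

```text
clock: 6.4
position: [0.524, 0.0507, 0.0097]
eef_rot: [[0.159, 0.987, -0.0], [0.987, -0.159, 0.0], [0.0, -0.0, -1.0]]
force: [-0.5, -0.9, 0.9]
finger_gap: 0.0149
gripper_force: 0.0
```

```bash
python3 -c "
from h import *
print(force(5))"
```

```text
(6.65, array([-0.1889, -0.3681, -0.3069,  0.524 ,  0.0504,  0.0098]), array([0.33, 0.39, 0.54]))
```

Emit:
send_rows --pt "0.01 0.1 0 0 0 0 -0.66" --pt "0.02 0.2 0 0 0 0 -0.66" --pt "0.02 0.2 0 0 0 0 -0.66"

```text
clock: 6.95
position: [0.5242, 0.0526, 0.0097]
eef_rot: [[0.159, 0.987, 0.0], [0.987, -0.159, 0.0], [0.0, 0.0, -1.0]]
force: [0.0, 0.9, 0.9]
finger_gap: 0.0148
gripper_force: 0.0
```

```bash
python3 -c "
from h import *
print(force(5))"
```

```text
(7.2, array([ 0.2084, -0.061 ,  0.332 ,  0.5242,  0.0525,  0.0097]), array([0.31, 0.25, 0.47]))
```

Emit:
send_rows --pt "0.01 0.1 0 0 0 0 -0.66" --pt "0.01 0.1 0 0 0 0 -0.66"

```text
clock: 7.4
position: [0.5243, 0.0535, 0.0098]
eef_rot: [[0.16, 0.987, 0.0], [0.987, -0.16, 0.0], [0.0, 0.0, -1.0]]
force: [0.6, 0.4, -0.3]
finger_gap: 0.0149
gripper_force: 0.0
```

```bash
python3 -c "
from h import *
print(force(5))"
```

```text
(7.65, array([ 0.0444, -0.0041,  0.1107,  0.5243,  0.0535,  0.0098]), array([0.32, 0.51, 0.42]))
```

Emit:
send_rows --pt "0.01 0.1 0 0 0 0 -0.66" --pt "0.01 0.1 0 0 0 0 -0.66"

```text
clock: 7.85
position: [0.5244, 0.0545, 0.0098]
eef_rot: [[0.159, 0.987, 0.0], [0.987, -0.159, -0.0], [-0.0, 0.0, -1.0]]
force: [0.1, -0.2, -0.6]
finger_gap: 0.0151
gripper_force: 0.0
```

```bash
python3 -c "
from h import *
print(force(5))"
```

```text
(8.1, array([-0.3878,  0.1255, -0.1862,  0.5244,  0.0545,  0.0098]), array([0.75, 0.2 , 0.39]))
```

Emit:
send_rows --pt "0.01 0.1 0 0 0 0 -0.66" --pt "0.01 0.1 0 0 0 0 -0.66"

```text
clock: 8.3
position: [0.5245, 0.0555, 0.0098]
eef_rot: [[0.16, 0.987, 0.0], [0.987, -0.16, 0.0], [0.0, 0.0, -1.0]]
force: [0.4, -0.1, 0.3]
finger_gap: 0.0151
gripper_force: 0.0
```

```bash
python3 -c "
from h import *
print(force(5))"
```

```text
(8.55, array([0.1287, 0.0526, 0.0049, 0.5245, 0.0555, 0.0097]), array([0.2 , 0.5 , 0.71]))
```

Emit:
send_rows --pt "0.01 0.05 0 0 0 0 -0.66" --pt "0.01 0.05 0 0 0 0 -0.66"

```text
clock: 8.75
position: [0.5246, 0.056, 0.0097]
eef_rot: [[0.16, 0.987, -0.0], [0.987, -0.16, -0.0], [-0.0, -0.0, -1.0]]
force: [0.4, -1.2, -0.3]
finger_gap: 0.0149
gripper_force: 0.1
```

```bash
python3 -c "
from h import *
print(force(5))"
```

```text
(9.0, array([-0.0221, -0.1475,  0.1573,  0.5246,  0.056 ,  0.0098]), array([0.67, 0.47, 0.3 ]))
```

Emit:
send_rows --pt "0.0 0.05 0 0 0 0 -0.66" --pt "0.0 0.05 0 0 0 0 -0.66"

```text
clock: 9.2
position: [0.5246, 0.0565, 0.0097]
eef_rot: [[0.16, 0.987, 0.0], [0.987, -0.16, 0.0], [0.0, 0.0, -1.0]]
force: [0.1, -0.2, -0.3]
finger_gap: 0.0149
gripper_force: 0.1
```

```bash
python3 -c "
from h import *
print(force(4))"
```

```text
(9.4, array([ 0.1641, -0.1558, -0.1756,  0.5246,  0.0565,  0.0097]), array([0.41, 0.38, 0.36]))
```

Emit:
send_rows --pt "0.01 0.05 0 0 0 0 -0.66" --pt "0.01 0.05 0 0 0 0 -0.66"

```text
clock: 9.6
position: [0.5247, 0.057, 0.0097]
eef_rot: [[0.16, 0.987, -0.0], [0.987, -0.16, -0.0], [-0.0, -0.0, -1.0]]
force: [-0.0, -0.4, 0.0]
finger_gap: 0.0149
gripper_force: 0.1
```

```bash
python3 -c "
from h import *
print(force(4))"
```

```text
(9.8, array([-0.2529,  0.0304, -0.1097,  0.5247,  0.057 ,  0.0097]), array([0.54, 0.57, 0.36]))
```

Emit:
send_rows --pt "0.01 0.05 0 0 0 0 -0.66" --pt "0.01 0.05 0 0 0 0 -0.66"

```text
clock: 10.0
position: [0.5248, 0.0575, 0.0097]
eef_rot: [[0.16, 0.987, -0.0], [0.987, -0.16, 0.0], [-0.0, -0.0, -1.0]]
force: [-0.7, -0.8, 0.5]
finger_gap: 0.0151
gripper_force: 0.2
```

```bash
python3 -c "
from h import *
print(force(4))"
```

```text
(10.2, array([-0.0017,  0.2092, -0.1873,  0.5248,  0.0575,  0.0097]), array([0.49, 0.47, 0.51]))
```

Emit:
send_rows --pt "0.0 0.05 0 0 0 0 -0.66" --pt "0.0 0.05 0 0 0 0 -0.66"

```text
clock: 10.4
position: [0.5248, 0.058, 0.0097]
eef_rot: [[0.16, 0.987, -0.0], [0.987, -0.16, 0.0], [0.0, -0.0, -1.0]]
force: [-0.4, -0.4, 0.5]
finger_gap: 0.0148
gripper_force: 0.1
```

```bash
python3 -c "
from h import *
print(force(4))"
```

```text
(10.6, array([ 0.4432, -0.2797, -0.112 ,  0.5248,  0.058 ,  0.0098]), array([0.36, 0.68, 0.63]))
```

Emit:
send_rows --pt "0.01 0.05 0 0 0 0 -0.66" --pt "0.01 0.05 0 0 0 0 -0.66"

```text
clock: 10.8
position: [0.5249, 0.0585, 0.0097]
eef_rot: [[0.16, 0.987, -0.0], [0.987, -0.16, -0.0], [-0.0, -0.0, -1.0]]
force: [-0.2, -0.9, -0.1]
finger_gap: 0.0151
gripper_force: 0.2
```

```bash
python3 -c "
from h import *
print(force(4))"
```

```text
(11.0, array([-0.4397, -0.4014, -0.0837,  0.5249,  0.0585,  0.0098]), array([0.61, 0.88, 0.42]))
```

Emit:
send_rows --pt "0.01 0.05 0 0 0 0 -0.66" --pt "0.01 0.05 0 0 0 0 -0.66"

```text
clock: 11.2
position: [0.525, 0.059, 0.0097]
eef_rot: [[0.16, 0.987, -0.0], [0.987, -0.16, -0.0], [-0.0, -0.0, -1.0]]
force: [0.2, -0.5, 0.9]
finger_gap: 0.0153
gripper_force: 0.2
```

```bash
python3 -c "
from h import *
print(force(4))"
```

```text
(11.4, array([-0.3708, -0.5277, -0.2527,  0.525 ,  0.059 ,  0.0098]), array([0.33, 0.35, 0.18]))
```

Emit:
send_rows --pt "0.0 0.05 0 0 0 0 -0.66" --pt "0.0 0.05 0 0 0 0 -0.66"

```text
clock: 11.6
position: [0.525, 0.0595, 0.0098]
eef_rot: [[0.16, 0.987, 0.0], [0.987, -0.16, -0.0], [0.0, 0.0, -1.0]]
force: [-0.3, 0.0, -0.2]
finger_gap: 0.0148
gripper_force: 0.1
```

```bash
cat >> h.py <<'E'
def pads():
    it=imaging.capture("top"); isc=imaging.capture("scene")
    return blob(it,(5,120,90),(20,255,255),(248,175,270,195))[:2],blob(isc,(4,90,110),(20,255,255),(255,212,276,228))[:2]
E
python3 -c "
from h import *
print(force(4),pads())"
```

```text
(11.8, array([-0.2056, -0.4247,  0.0507,  0.525 ,  0.0595,  0.0098]), array([0.26, 0.29, 0.5 ])) ((array([255.35714286, 185.42857143]), np.int32(14)), (array([268.18181818, 220.86363636]), np.int32(22)))
```

Emit:
send_rows --pt "0.01 0.05 0 0 0 0 -0.66" --pt "0.01 0.05 0 0 0 0 -0.66"

```text
clock: 12.1
position: [0.5251, 0.06, 0.0098]
eef_rot: [[0.16, 0.987, -0.0], [0.987, -0.16, -0.0], [-0.0, -0.0, -1.0]]
force: [-0.3, -0.3, 0.5]
finger_gap: 0.0148
gripper_force: 0.2
```

```bash
python3 -c "
from h import *
print(force(4),pads())"
```

```text
(12.3, array([ 0.0165,  0.1132, -0.0118,  0.5251,  0.06  ,  0.0097]), array([0.32, 0.33, 0.39])) ((array([255.33333333, 185.26666667]), np.int32(15)), (array([268.18181818, 220.86363636]), np.int32(22)))
```

Emit:
send_rows --pt "0.0 0.05 0 0 0 0 -0.66" --pt "0.0 0.05 0 0 0 0 -0.66"

```text
clock: 12.6
position: [0.5251, 0.0604, 0.0097]
eef_rot: [[0.16, 0.987, -0.0], [0.987, -0.16, -0.0], [-0.0, -0.0, -1.0]]
force: [-0.1, -0.0, -0.4]
finger_gap: 0.0147
gripper_force: 0.2
```

```bash
python3 -c "
from h import *
print(force(4))"
```

```text
(12.8, array([ 0.0158, -0.3905, -0.0777,  0.5251,  0.0604,  0.0097]), array([0.3 , 0.32, 0.22]))
```

Emit:
send_rows --pt "0.01 0.05 0 0 0 0 -0.66" --pt "0.01 0.05 0 0 0 0 -0.66"

```text
clock: 13.0
position: [0.5252, 0.0609, 0.0097]
eef_rot: [[0.16, 0.987, -0.0], [0.987, -0.16, -0.0], [-0.0, -0.0, -1.0]]
force: [0.2, -0.4, 0.0]
finger_gap: 0.015
gripper_force: 0.6
```

Run:
```python
from h import *
print(force(4))
ims={n:imaging.capture(n) for n in("top","scene")}
a=cv2.resize(ims["top"][145:215,215:305],(0,0),fx=4.4,fy=4.4,interpolation=2); b=cv2.resize(ims["scene"][195:265,230:320],(0,0),fx=4.4,fy=4.4,interpolation=2)
cv2.imwrite("pics/f.png",np.hstack([a,b])[:,:,::-1])
```

```text
(13.2, array([-0.1916, -1.1635,  0.5044,  0.5252,  0.0609,  0.0097]), array([0.14, 0.38, 0.39]))
```

View pics/f.png

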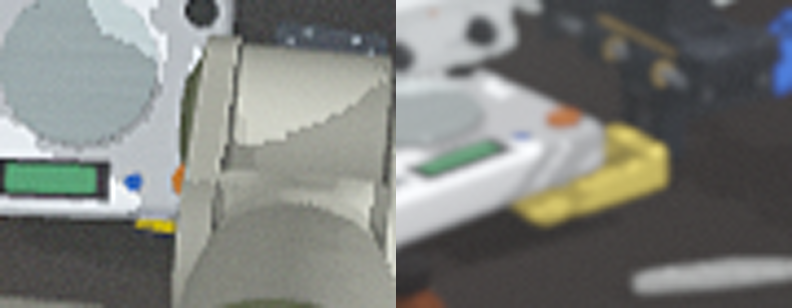

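The wedge is well under the front right corner (yellow edge at (155,226) left crop) and the force has started to rise, so the foot has been met.

Emit:
send_rows --pt "0.0 0.03 0 0 0 0 -0.66" --pt "0.0 0.03 0 0 0 0 -0.66"

```text
clock: 13.5
position: [0.5252, 0.0612, 0.0098]
eef_rot: [[0.16, 0.987, 0.0], [0.987, -0.16, -0.0], [-0.0, 0.0, -1.0]]
force: [0.3, -0.9, -0.2]
finger_gap: 0.0147
gripper_force: 1.1
```

```bash
python3 -c "
from h import *
print(force(5))"
```

```text
(13.75, array([-0.5756, -2.6954,  0.0475,  0.5252,  0.0612,  0.0097]), array([0.14, 0.44, 0.41]))
```

Emit:
send_rows --pt "0.0 0.02 0 0 0 0 -0.66" --pt "0.0 0.02 0 0 0 0 -0.66"

```text
clock: 13.95
position: [0.5252, 0.0614, 0.0097]
eef_rot: [[0.16, 0.987, -0.0], [0.987, -0.16, -0.0], [-0.0, 0.0, -1.0]]
force: [-0.5, -3.3, 0.3]
finger_gap: 0.0151
gripper_force: 1.5
```

```bash
python3 -c "
from h import *
print(force(6))"
```

```text
(14.25, array([-0.1824, -3.0232, -0.4021,  0.5252,  0.0614,  0.0098]), array([0.61, 0.15, 0.51]))
```

Emit:
send_rows --pt "-0.1 -0.4 0 0 0 0 -0.66" --pt "-0.3 -1.5 0 0 0 0 -0.66" --pt "-0.5 -3 0 0 0 0 -0.66" --pt "-0.5 -3 4 0 0 0 -0.8" --pt "-0.5 -3 8 0 0 0 -1" --pt "-0.5 -3 10 0 0 0 -1" --pt "0.2 1.5 10 0 0 0 -1" --pt "0.8 5.5 10 0 0 0 -1" --pt "1.0 7.4 10 0 0 0 -1" --pt "1.0 7.4 10 0 0 0 -1"

```text
clock: 15.25
position: [0.5351, 0.1364, 0.1097]
eef_rot: [[0.157, 0.988, 0.0], [0.988, -0.157, 0.0], [0.0, -0.0, -1.0]]
force: [-0.7, 0.3, -1.2]
finger_gap: 0.0006
gripper_force: 0.0
```

Emit:
send_rows --pt "0 0 -1.5 0 0 0 -1" --pt "0 0 -3 0 0 0 -1" --pt "0 0 -4 0 0 0 -1" --pt "0 0 -4.5 0 0 0 -1" --pt "0 0 -4.5 0 0 0 -1" --pt "0 0 -4.5 0 0 0 -1"

```text
clock: 15.85
position: [0.5355, 0.1351, 0.0652]
eef_rot: [[0.16, 0.987, 0.001], [0.987, -0.16, 0.0], [0.0, 0.001, -1.0]]
force: [0.6, -0.1, -0.6]
finger_gap: 0.0003
gripper_force: 0.0
```

Run:
```python
from h import *
print(force(8))
im=imaging.capture("scene")
cv2.imwrite("pics/g.png",cv2.resize(im[185:265,215:320],(0,0),fx=7,fy=7,interpolation=2)[:,:,::-1])
```

```text
(16.25, array([0.2708, 0.094 , 0.1376, 0.5354, 0.1354, 0.0651]), array([0.53, 0.48, 0.28]))
```

View pics/g.png

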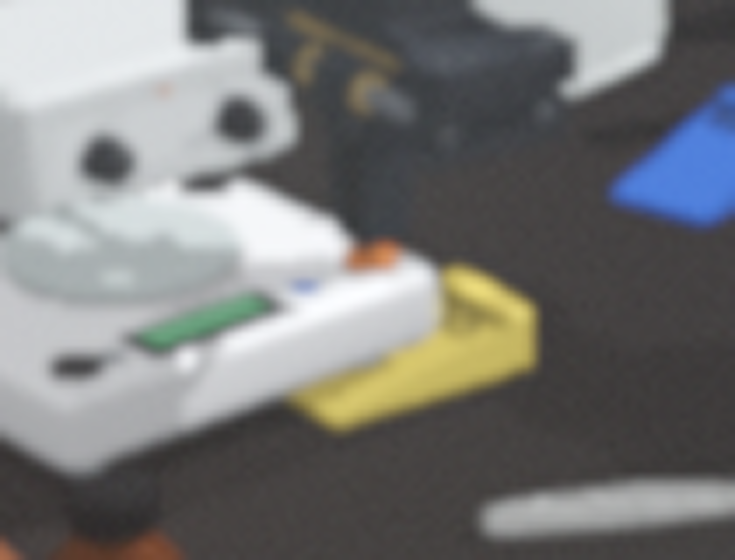

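Emit:
send_rows --pt "0 0.05 -0.3 0 0 0 -1" --pt "0 0.05 -0.5 0 0 0 -1" --pt "0 0.05 -0.6 0 0 0 -1" --pt "0 0.05 -0.6 0 0 0 -1"

```text
clock: 16.7
position: [0.5352, 0.136, 0.0586]
eef_rot: [[0.16, 0.987, -0.0], [0.987, -0.16, -0.0], [-0.0, -0.0, -1.0]]
force: [-0.2, -0.9, -0.6]
finger_gap: 0.0004
gripper_force: 0.0
```

```bash
python3 -c "
from h import *
print(force(4))"
```

```text
(16.9, array([0.4156, 0.1332, 0.3189, 0.5352, 0.1359, 0.0587]), array([0.48, 0.43, 0.27]))
```

Emit:
send_rows --pt "0 0 -0.05 0 0 0 -1" --pt "0 0 -0.05 0 0 0 -1"

```text
clock: 17.1
position: [0.5353, 0.136, 0.0584]
eef_rot: [[0.16, 0.987, 0.0], [0.987, -0.16, -0.0], [0.0, 0.0, -1.0]]
force: [-1.3, -0.1, 2.3]
finger_gap: 0.0004
gripper_force: 1.1
```

```bash
python3 -c "
from h import *
print(force(4))"
```

```text
(17.3, array([-0.3672, -0.0184,  3.4709,  0.5353,  0.1359,  0.0584]), array([0.28, 0.63, 0.57]))
```

Emit:
send_rows --pt "0 0 -0.03 0 0 0 -1" --pt "0 0 -0.03 0 0 0 -1" --pt "0 0 -0.03 0 0 0 -1"

```text
clock: 17.6
position: [0.5353, 0.1359, 0.0584]
eef_rot: [[0.16, 0.987, 0.0], [0.987, -0.16, -0.0], [0.0, 0.0, -1.0]]
force: [-1.8, 0.5, 5.6]
finger_gap: 0.0002
gripper_force: 3.1
```

```bash
python3 -c "
from h import *
print(force(5))"
```

```text
(17.85, array([-1.6888, -0.641 ,  5.8997,  0.5353,  0.1359,  0.0584]), array([0.22, 0.24, 0.46]))
```

Emit:
send_rows --pt "0 0 -0.015 0 0 0 -1" --pt "0 0 -0.015 0 0 0 -1" --pt "0 0 -0.015 0 0 0 -1" --pt "0 0 -0.015 0 0 0 -1" --pt "0 0 -0.015 0 0 0 -1"

```text
clock: 18.35
position: [0.5352, 0.1359, 0.0583]
eef_rot: [[0.16, 0.987, 0.0], [0.987, -0.16, -0.0], [-0.0, 0.0, -1.0]]
force: [-2.9, -1.0, 7.8]
finger_gap: 0.0005
gripper_force: 3.6
```

```bash
python3 -c "
from h import *
print(force(5))"
```

```text
(18.6, array([-2.3814, -0.735 ,  7.463 ,  0.5352,  0.1359,  0.0583]), array([0.35, 0.34, 0.2 ]))
```

About 7.5 N is carried with no give. I'll let go, straight up and away.

Emit:
send_rows --pt "0 0 0.1 0 0 0 -1" --pt "0 0 0.5 0 0 0 -1" --pt "0 0 2 0 0 0 -1" --pt "0 0 5 0 0 0 -1" --pt "0 0 9 0 0 0 -1" --pt "0 0 13 0 0 0 -1" --pt "0 0 17 0 0 0 -1" --pt "-3 4 18 0 0 0 -1" --pt "-6 8 18 0 0 0 -1" --pt "-9 12 18 0 0 0 -1"

```text
clock: 19.6
position: [0.4447, 0.2561, 0.2383]
eef_rot: [[0.161, 0.987, 0.001], [0.987, -0.161, 0.0], [0.001, 0.001, -1.0]]
force: [0.6, 0.6, -0.7]
finger_gap: 0.0005
gripper_force: 0.0
```

Emit:
send_rows --pt "-3 4 0 0 0 8 -1" --pt "-6 8 0 0 0 16 -1" --pt "-9 12 0 0 0 24 -1" --pt "-12 16 0 0 0 32 -1" --pt "-15 20 0 0 0 40 -1" --pt "-18 24 0 0 0 48 -1" --pt "-18 25 0 0 0 50 -1" --pt "-18 25 0 0 0 50 -1" --pt "-18 25 0 0 0 50 -1"

```text
clock: 20.5
position: [0.2665, 0.5044, 0.2376]
eef_rot: [[-0.652, 0.758, -0.0], [0.758, 0.652, -0.001], [-0.001, -0.001, -1.0]]
force: [0.1, -0.1, -0.2]
finger_gap: 0.0003
gripper_force: 0.0
```

Run:
```python
from h import *
print(status.state()["clock"],pads())
ims={n:imaging.capture(n) for n in("top","scene")}
a=cv2.resize(ims["top"][130:230,190:320],(0,0),fx=3,fy=3,interpolation=2); b=cv2.resize(ims["scene"][185:285,195:325],(0,0),fx=3,fy=3,interpolation=2)
cv2.imwrite("pics/h.png",np.hstack([a,b])[:,:,::-1])
```

```text
20.5 ((array([257.86538462, 185.55769231]), np.int32(52)), (array([268.23809524, 220.66666667]), np.int32(21)))
```

View pics/h.png

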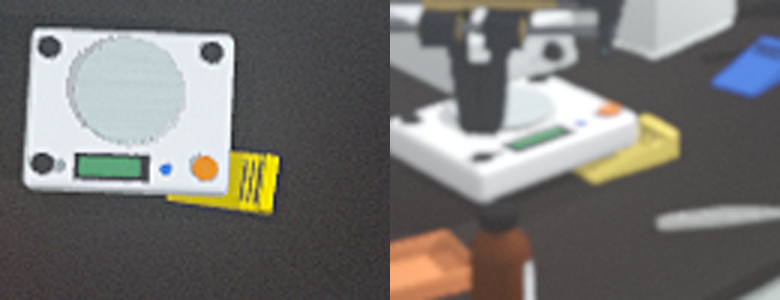

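The picture shows the wedge under the orange pad's corner (about (215,182) in the left crop). The pad's pixel centroid is the same as before the push, and the arm is clear.

```bash
python3 -c "
from cell import order
print(order.job_done())"
```

```text
the job is handed in; nothing more can be done
None
```

The job is handed in: the wedge is snug under the short foot (pushed to about 3 N), the orange pad took about 7.5 N without rocking, the balance did not move in the images, and the arm is clear.

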